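# Load the numbered cooling rack in a glass studio

## Task

Fill the cooling rack in number order: first stand the amber glass flacon upright in pocket one (the block with one black stud), then stand the green flacon upright in pocket two (two studs). Set each one down on the pocket's floor and let go; do not drop it, and leave the other flacons where they are, including the one already cooling in pocket three.

Things in the scene. Friction and masses are not known exactly. Their poses are not given: they have to be found in the camera images.
- amber_center (a point): Amber (orange, see-through) glass flacon: round body 34 mm in diameter and 70 mm tall, then a shoulder, a thin neck and a ball stopper 18 mm wide, all one solid piece, 95 mm tall in all, about 110 g, standing on the table to the right. This point is its centre, on its axis and half-way up (47.5 mm over its underside); z is along its axis, to the stopper.
- green_center (a point): Green glass flacon, of the same shape, size and mass as the amber one, standing on the table to the right. This point is its centre, on its axis and half-way up (47.5 mm over its underside); z is along its axis, to the stopper.
- pocket_one (a point): Pocket one: dark block whose white strip bears ONE black stud (13 mm wide); graphite block, 94 mm along the rack by 108 mm across, its pocket being a round hole 55 mm wide and 22 mm deep with a pale floor; this point is the centre of the pocket's flat floor, 14 mm over the table (the block's rim is 36 mm over the table); z up, x along the rack, y across it, towards the white strip. The three blocks stand on the rack tray in any order, 100 mm apart along x.
- pocket_two (a point): Pocket two: the same block with TWO black studs on its white strip, in the same rack; this point is the centre of its pocket's floor, 14 mm over the table, pocket 55 mm wide and 22 mm deep, axes as for pocket one.
- pocket_three (a point): Pocket three: the same block with THREE black studs; already holds a colourless flacon. This point is the centre of its pocket's floor, axes as for pocket one.
- blue_center (a point): Blue flacon of the same shape, a bystander on the table to the right. This point is its centre, on its axis and half-way up (47.5 mm over its underside); z is along its axis, to the stopper.
- clear_center (a point): Colourless (whitish) flacon of the same shape, a bystander on the table to the right. At the start the four flacons on the table are at least 90 mm apart, centre to centre. This point is its centre, on its axis and half-way up (47.5 mm over its underside); z is along its axis, to the stopper.
- cooling_center (a point): Colourless (whitish) flacon of the same shape that already stands in pocket three, a bystander. This point is its centre, on its axis and half-way up (47.5 mm over its underside); z is along its axis, to the stopper.
Not all that is in view belongs to the job. Of the things like the part that bears amber_center, leave any that is pink or yellow; of the rest the smaller one is meant.

How it is judged (in metres and radians):
On the way, in this order (a step that is already met when the one before it is completed fails the run):
1. the amber flacon stands in pocket one, released (horizontal distance between amber_center and pocket_one below 0.015 m and z of amber_center in the frame of pocket_one below 0.053 m and angle between amber_center's own z axis and vertical below 0.17 rad and contact force between the fingers and amber below 0.1 N and linear speed of amber below 0.03 m/s), for 0.2 s.
2. the green flacon stands in pocket two, released (horizontal distance between green_center and pocket_two below 0.015 m and z of green_center in the frame of pocket_two below 0.053 m and angle between green_center's own z axis and vertical below 0.17 rad and contact force between the fingers and green below 0.1 N and linear speed of green below 0.03 m/s), for 0.2 s.
At the end, for the whole second after the job is handed in: Amber stands in pocket one and green in pocket two: each within 15 mm of the pocket's centre, its centre under 53 mm above the floor, within 10 degrees of upright, released, at rest. The blue, clear and cooling flacons are within 30 mm of their starts (all of step 1 and all of step 2 and distance of each of blue_center, clear_center, cooling_center from where it was at the start of the episode below 0.03 m); the robot touches nothing.
It fails at once if the amber or the green flacon is dropped or knocked over (moves faster than 0.6 m/s while no finger touches it) ((contact force between the fingers and amber below 0.05 N and linear speed of amber above 0.6 m/s) or (contact force between the fingers and green below 0.05 N and linear speed of green above 0.6 m/s)).
It fails at once if another flacon is pushed more than 30 mm or tipped (distance of any of blue_center, clear_center, cooling_center from where it was at the start of the episode above 0.03 m or angle between any of blue_center, clear_center, cooling_center's own z axis and vertical above 0.5 rad).
It also fails if it takes over 64 s, if anything falls off the work surface, if the arm or the gripper's body presses on something with over 40 N, if the wrist force passes 120 N, or if a joint passes its speed limit or range.

## Robot

A 6-joint arm with a two-finger parallel gripper is mounted at the origin on the work surface. World frame = base frame: x ahead of the robot, y to its left, z up, the work surface at z = 0. Lengths are in mm, angles in degrees, forces in N, time in s.
With the tool pointing down it reaches from about 350 to 975 mm from the base axis. Payload 7.1 kg.
Tool frame: the origin (TCP) lies midway between the tips of the shut fingers; the grasp point (between the pads) lies 19 mm behind it; z points along the fingers, y is the direction in which the jaws open and shut (so a half turn about z gives the same grasp; the last joint's range is limited). The gripper opens to 88 mm and grips with 3 to 60 N. Pads are 20 mm wide; open, the fingers measure 115 mm over their backs; the gripper's body (75 mm by 178 mm) begins 61 mm behind the grasp point.
Start: joints at [64.802, 24.242, 93.386, -0, 62.372, -1.089], TCP at [255.274, 570.473, 222.675] pointing down, gripper open.
Joint ranges: [-172.04, 172.04], [-51.8, 120.97], [4.93, 147.93], [-75.15, 255.16], [6.16, 154.13], [-145.62, 145.62]. Speed limits (degrees/s): [136.94, 136.94, 172.46, 180, 180, 180].

## Interface

Orientations are given as a 3x3 rotation matrix whose columns are the frame's x, y, z axes.
In Python, from plant import * gives the robot as it stands. Calls block until the motion is done:
- reach(position, orientation): joint-space move of the TCP to a pose.
- movel(position, ori=None, speed=150, f_stop=None): straight line of the TCP; ori=None keeps the orientation; speed is the mean speed in mm/s. With f_stop (N) it stops when the force on the tool has changed by that much, and returns True; else False.
- goto_joints(angles): joint-space move.
- move_gripper(opening, f_grip=None): finger opening in mm; f_grip is the grip in N (None keeps the last); returns when the fingers have stopped.
- wait(seconds).
- inverse_kinematics(position, orientation): joint angles nearest the present ones, or None.
- get_image(name): name is "scene" or "top" or "wrist"; returns a dict with "image" (384x512x3 uint8, red, green, blue), "depth" (384x512 float32, mm along the optical axis (not along the pixel's ray), 0 where there is no reading), "camera_matrix" (3x3 intrinsics, pixels), "position" and "attitude" of the camera in the world. Camera axes: x right, y up, looking along -z (the intrinsics and any distortion apply to the point x, -y, -z); pixel columns grow to the right and rows downward; lengths in mm; the calibration is good to about 2 mm. A picture is of the moment at which its call begins.
A pose or a line that the arm cannot do raises PlanningError and nothing moves.
- hand_in(): hands the job in, once; it reports no verdict.
Readings, each from a call of its own:
- get_t(): time.
- get_joint_pos(): joint angles.
- get_joint_vel(): joint speeds.
- get_effort(): joint torques, N m.
- get_tool_pos(): TCP position.
- get_eef_rot(): TCP orientation.
- get_contact_force(): force on the tool from outside, world axes, zero at the start.
- get_ft_torque(): the same for the moment, N m.
- get_opening(): finger opening in mm.
Only numpy, scipy, OpenCV 4.12 (cv2) and the standard library are available. Lean on these libraries where they do the work, as an engineer would, in place of code of your own. Each camera call takes 0.05 s, during which the arm holds its last target. There are 200 camera calls.

## Working session

There is one attempt and no reset: what is moved stays moved. The work goes in short steps, each a Python script; the robot and the scene stay as the last script left them, time stands still between calls to the robot, and variables do not carry over. Pictures are saved under pics/ and viewed, about 8 in all and at most 12, crops included, and the job is handed in when it is done.

```bash
mkdir -p pics; ls; cat > h.py <<'E'
from plant import *
import numpy as np, cv2
def snap(cam,name):
    d=get_image(cam); np.savez(f'pics/{name}.npz',**{k:np.asarray(v) for k,v in d.items()})
    cv2.imwrite(f'pics/{name}.png',cv2.cvtColor(d['image'],cv2.COLOR_RGB2BGR)); return d
def load(name): return dict(np.load(f'pics/{name}.npz'))
def ray(d,u,v):
    K=d['camera_matrix']; c=np.linalg.inv(K)@[u,v,1.]; return np.asarray(d['attitude'])@[c[0],-c[1],-c[2]]
def at_z(d,u,v,z):
    r=ray(d,u,v); p=np.asarray(d['position']); return p+r*(z-p[2])/r[2]
def at_depth(d,u,v):
    z=d['depth'][int(round(v)),int(round(u))]; return np.asarray(d['position'])+ray(d,u,v)*z
def proj(d,P):
    c=np.asarray(d['attitude']).T@(np.asarray(P,float)-d['position']); q=d['camera_matrix']@[c[0],-c[1],-c[2]]; return q[:2]/q[2]
E
python3 - <<'E'
from h import *
for c in('scene','top'):
    d=snap(c,c+'0'); print(c,d['camera_matrix'].tolist(),np.round(d['position']),np.round(d['attitude'],3).tolist(),d.keys())
s=cv2.imread('pics/scene0.png');t=cv2.imread('pics/top0.png')
print(get_t())
E
```

```text
pics
scene [[362.31034811584357, 0.0, 252.99787021594705], [0.0, 362.31034811584357, 186.6664817742857], [0.0, 0.0, 1.0]] [960.  92. 652.] [[-0.318, -0.744, 0.587], [0.948, -0.253, 0.193], [0.005, 0.618, 0.786]] dict_keys(['image', 'depth', 'camera_matrix', 'position', 'attitude'])
top [[349.2377220615667, 0.0, 254.8053194873871], [0.0, 349.2377220615667, 186.79829545762496], [0.0, 0.0, 1.0]] [399. -14. 853.] [[-0.024, 0.992, -0.126], [-1.0, -0.022, 0.017], [0.014, 0.127, 0.992]] dict_keys(['image', 'depth', 'camera_matrix', 'position', 'attitude'])
0.1
```

View pics/scene0.png

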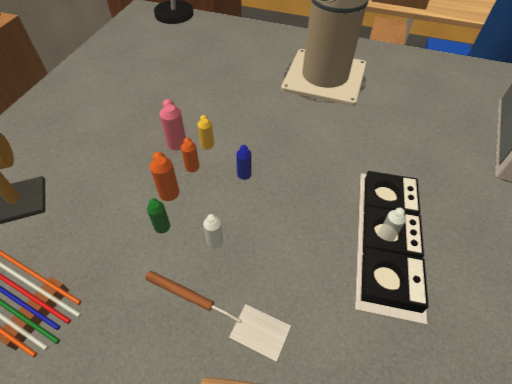

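View pics/top0.png

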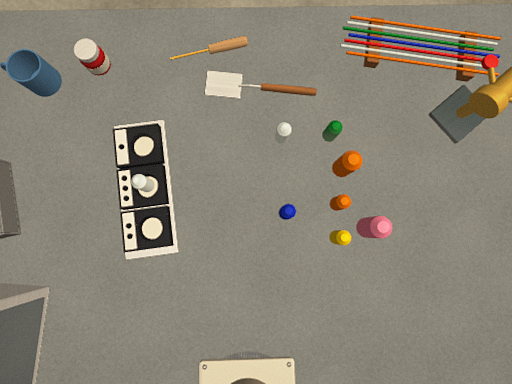

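Candidates for amber: small orange, scene (190,155) / top (344,202); large orange, scene (165,178) / top (350,161); pink, scene (173,125) / top (380,227); yellow, scene (206,133) / top (344,238). By the description, amber is the small orange one. Pocket one (one stud) is at top (143,146), pocket two (two studs) at top (151,229), and pocket three, holding a flacon, is in the middle. Green is at top (335,128).

```bash
cat > fit.py <<'E'
from h import *
from scipy.optimize import minimize
S=4
a=np.linspace(0,2*np.pi,48,endpoint=False); C=np.c_[np.cos(a),np.sin(a)]
def circ(x,y,z,r): return np.c_[x+r*C[:,0],y+r*C[:,1],np.full(48,z)]
def hull(d,P):
    m=np.zeros((384*S,512*S),np.uint8); q=np.array([proj(d,p) for p in P])
    cv2.fillConvexPoly(m,cv2.convexHull(np.round((q+.5)*S).astype(np.int32)),1); return m
def flacon(d,xy,k=1.):
    x,y=xy; b=hull(d,np.r_[circ(x,y,0,17*k),circ(x,y,70*k,17*k)])
    s=hull(d,np.r_[[circ(x,y,(86+9*t)*k,9*k*np.sqrt(1-t*t)) for t in(-.9,-.5,0,.5,.95)]].reshape(-1,3))
    n=hull(d,np.r_[circ(x,y,70*k,12*k),circ(x,y,80*k,5*k)]); return b|s|n
def pocket(d,xy,zt=0): return hull(d,circ(*xy,14,27.5))&hull(d,circ(*xy,36,27.5))
def comp(m,seed):
    m=m.astype(np.uint8); n,l=cv2.connectedComponents(m); u,v=seed
    w=l[v-4:v+5,u-4:u+5]; w=w[w>0]; k=np.bincount(w).argmax(); return cv2.resize((l==k).astype(np.uint8),None,fx=S,fy=S,interpolation=cv2.INTER_NEAREST)
def iou(a,b): return (a&b).sum()/(a|b).sum()
def fit(model,dm,x0):
    f=lambda xy:-np.mean([iou(model(d,xy),m) for d,m in dm])
    r=minimize(f,x0,method='Nelder-Mead',options=dict(initial_simplex=np.array(x0)+[[0,0],[12,0],[0,12]],xatol=.2,fatol=1e-4,maxiter=60)); return r.x,-r.fun
E
python3 - <<'E'
from fit import *
t,s=load('top0'),load('scene0')
def hsv(d): return cv2.cvtColor(d['image'],cv2.COLOR_RGB2HSV).astype(int)
ht,hs=hsv(t),hsv(s)
for n,st,ss,lo,hi in [('amber',(344,202),(190,157),3,16),('green',(335,128),(158,218),45,80),('blue',(288,211),(244,165),105,130),('bigorange',(350,161),(165,180),3,16)]:
    M=[comp((h[...,0]>=lo)&(h[...,0]<=hi)&(h[...,1]>150)&(h[...,2]>40),sd) for h,sd in((ht,st),(hs,ss))]
    x0=at_z(t,*st,70)[:2]
    for k in ((1.,) if n!='bigorange' else (1.,1.4)):
        print(n,k,[(m.sum()/16) for m in M],'both',fit(lambda d,p:flacon(d,p,k),[(t,M[0]),(s,M[1])],x0),'top',fit(lambda d,p:flacon(d,p,k),[(t,M[0])],x0),'scene',fit(lambda d,p:flacon(d,p,k),[(s,M[1])],x0))
for n,st,ss in[('one',(143,146),(387,279)),('two',(151,229),(385,194))]:
    M=[comp(h[...,2]>150,sd) for h,sd in((ht,st),(hs,ss))]; x0=at_z(t,*st,14)[:2]
    print(n,[(m.sum()/16) for m in M],'both',fit(pocket,[(t,M[0]),(s,M[1])],x0),'top',fit(pocket,[(t,M[0])],x0),'scene',fit(pocket,[(s,M[1])],x0))
for n,p in [('clear',(284,129)),('yellow',(345,237)),('pink',(383,227)),('bigO',(353,158)),('amber',(345,201)),('green',(336,126)),('cool',(139,182)),('rim',(152,158))]: print(n,np.round(at_depth(t,*p)),np.round(t['depth'][p[1],p[0]]))
a=cv2.imread('pics/scene0.png'); 
cv2.imwrite('pics/crop1.png',np.hstack([cv2.resize(a[90:250,130:290],(400,400),interpolation=2),cv2.resize(a[165:325,340:500],(400,400),interpolation=2)]))
E
```

```text
amber 1.0 [np.float64(255.0), np.float64(437.0)] both (array([ 461.9356689 , -227.07932131]), np.float64(0.9005589280658906)) top (array([ 462.51466176, -227.14036419]), np.float64(0.889010030527693)) scene (array([ 461.21712904, -227.3648113 ]), np.float64(0.9124852613651251))Traceback (most recent call last):
  File "<stdin>", line 6, in <module>
  File "fit.py", line 16, in comp
    w=l[v-4:v+5,u-4:u+5]; w=w[w>0]; k=np.bincount(w).argmax(); return cv2.resize((l==k).astype(np.uint8),None,fx=S,fy=S,interpolation=cv2.INTER_NEAREST)
                                      ~~~~~~~~~~~~~~~~~~~~~^^
ValueError: attempt to get argmax of an empty sequence
```

Amber fits well, and the two cameras agree within about 1 mm. I'll relax the colour limits for green.

```bash
python3 - <<'E'
from fit import *
t,s=load('top0'),load('scene0')
def hsv(d): return cv2.cvtColor(d['image'],cv2.COLOR_RGB2HSV).astype(int)
ht,hs=hsv(t),hsv(s)
print('green px',ht[128,335],hs[218,158],'blue',ht[211,288],hs[165,244])
def tri(model,M,x0,n):
    print(n,[m.sum()/16 for m in M],*[(np.round(p,1),round(q,3)) for p,q in(fit(model,z,x0) for z in([(t,M[0]),(s,M[1])],[(t,M[0])],[(s,M[1])]))])
for n,st,ss,lo,hi,k in [('green',(335,128),(158,218),45,95,1),('blue',(288,211),(244,165),105,130,1),('bigorange',(350,161),(165,180),3,16,1.4)]:
  try:
    M=[comp((h[...,0]>=lo)&(h[...,0]<=hi)&(h[...,1]>120),sd) for h,sd in((ht,st),(hs,ss))]
    tri(lambda d,p:flacon(d,p,k),M,at_z(t,*st,60*k)[:2],n)
  except Exception as e: print(n,e)
for n,st,ss in[('one',(143,146),(387,279)),('two',(151,229),(385,194))]:
    M=[comp(h[...,2]>150,sd) for h,sd in((ht,st),(hs,ss))]; tri(pocket,M,at_z(t,*st,14)[:2],n)
for n,p in [('clear',(284,129)),('yellow',(345,237)),('pink',(383,227)),('bigO',(353,158)),('amber',(345,201)),('green',(336,126)),('cool',(139,182)),('rim',(157,158))]: print(n,np.round(at_depth(t,*p)))
a=cv2.imread('pics/scene0.png'); 
cv2.imwrite('pics/crop1.png',np.hstack([cv2.resize(a[90:250,130:290],(400,400),interpolation=2),cv2.resize(a[165:325,340:500],(400,400),interpolation=2)]))
E
```

```text
green px [ 65 183 149] [ 58 115  60] blue [117 195 191] [120 131  72]
green [np.float64(163.0), np.float64(356.0)] (array([ 634.7, -217.5]), np.float64(0.576)) (array([ 634.8, -216.3]), np.float64(0.529)) (array([ 634.3, -217. ]), np.float64(0.626))
blue [np.float64(194.0), np.float64(402.0)] (array([ 442.8, -101. ]), np.float64(0.858)) (array([ 442.9, -101.4]), np.float64(0.867)) (array([ 441.3, -101.4]), np.float64(0.856))
bigorange [np.float64(545.0), np.float64(968.0)] (array([ 551. , -242.6]), np.float64(0.898)) (array([ 551. , -243.4]), np.float64(0.889)) (array([ 549.6, -243.8]), np.float64(0.91))
one [np.float64(302.0), np.float64(425.0)] (array([612.7, 238.5]), np.float64(0.898)) (array([611.6, 238.8]), np.float64(0.919)) (array([613.5, 238.2]), np.float64(0.91))
two [np.float64(346.0), np.float64(212.0)] (array([414.9, 215.9]), np.float64(0.895)) (array([413.3, 215.8]), np.float64(0.907)) (array([415.6, 216.6]), np.float64(0.919))
clear [625. -96.  93.]
yellow [ 382. -219.   95.]
pink [ 401. -288.  134.]
bigO [ 548. -237.  129.]
amber [ 460. -224.   94.]
green [ 629. -213.   94.]
cool [511. 224.  97.]
rim [577. 202.  36.]
```

View pics/crop1.png

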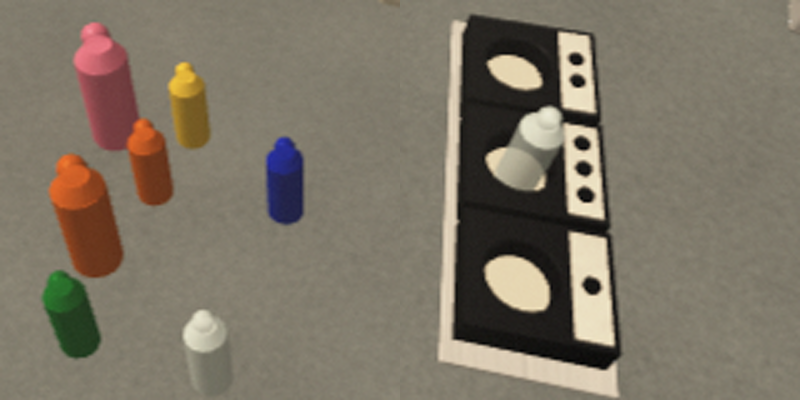

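The close crop confirms the choice. The small orange flacon is at crop (150,160), with the larger orange one at (88,215) and yellow and pink beside it. One stud is on the near block at (592,286), two on the far block, and three on the middle block with the flacon. Pockets one and two come out 199 mm apart, as they should (200 mm). The jaw axis will be 20° off world y, so the gripper body clears the tall pink and large orange bottles. Now I move over amber and check with the wrist camera.

```bash
cat >> h.py <<'E'
def rot(phi):
    f=np.radians(phi); best=None
    out=[]
    for sgn in(1,-1):
        y=sgn*np.array([np.sin(f),np.cos(f),0]); z=np.array([0,0,-1.]); out.append(np.c_[np.cross(y,z),y,z])
    return out
def go(p,phi):
    q0=np.array(get_joint_pos()); c=[]
    for R in rot(phi):
        q=inverse_kinematics(p,R)
        if q is not None: c.append((np.abs(np.array(q)-q0).max(),R))
    R=min(c,key=lambda k:k[0])[1]; reach(p,R); return R
E
python3 - <<'E'
from fit import *
t,s=load('top0'),load('scene0')
M=[]
for d,sd in((t,(335,128)),(s,(158,218))):
    i=d['image'].astype(int); M.append(comp((i[...,1]-i[...,0]>12)&(i[...,1]-i[...,2]>5),sd))
for z in([(t,M[0]),(s,M[1])],[(t,M[0])],[(s,M[1])]): print('green',fit(flacon,z,[630,-215]))
print([m.sum()/16 for m in M])
go([462,-227,260],-20); move_gripper(62,f_grip=15)
d=snap('wrist','w1'); print(get_t(),get_tool_pos(),np.round(get_joint_pos(),1),d['camera_matrix'][0],d['position'],np.round(d['attitude'],2).tolist())
for k,p in dict(am=[462,-227,90],b=[462,-227,0],bO=[551,-243,120],ye=[381,-221,90]).items(): print(k,proj(d,p))
E
```

```text
green (array([ 634.73108585, -217.24427967]), np.float64(0.932708024839226))
green (array([ 635.34769982, -217.21480763]), np.float64(0.9288585209003215))
green (array([ 633.87867415, -217.51918435]), np.float64(0.9513071895424836))
[np.float64(291.0), np.float64(549.0)]
3.65 [ 462.00320306 -227.00670388  260.01105142] [-27.5  12.3 105.2   0.   62.5  42.5] [345.61558353   0.         262.12017966] [ 540.80649383 -197.43935318  422.78088306] [[0.34, 0.9, 0.28], [-0.94, 0.33, 0.1], [0.0, -0.3, 0.95]]
am [262.72753413 169.04081087]
b [262.56585984 151.20471483]
bO [317.02749798  87.47036263]
ye [231.09365696 237.13004833]
```

View pics/w1.png

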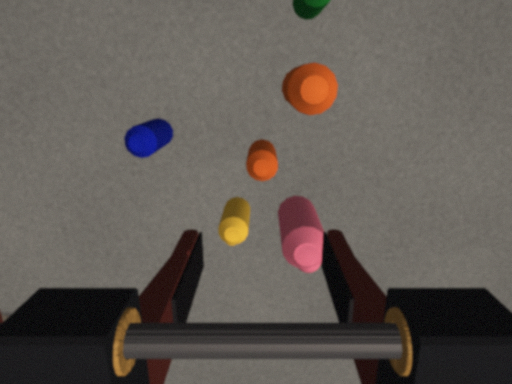

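The wrist view agrees with the fit: the amber stopper is at (262,165), predicted (263,169). Large orange is at (312,88), pink at (300,245) and yellow at (235,225), all clear of the fingers' line. I'll grasp and lift.

```bash
python3 - <<'E'
from h import *
print(movel([462,-227,38],speed=150,f_stop=8), get_tool_pos())
move_gripper(20,f_grip=15); print('op',get_opening())
movel([462,-227,215],speed=150); print('op',get_opening(),get_contact_force())
go([612.7,238.5,215],-6.5); print(get_tool_pos(),np.round(get_joint_pos(),1),get_opening(),get_t())
d=snap('wrist','w2'); snap('scene','s2')
for z,r in((14,27.5),(36,27.5)): print(proj(d,[612.7,238.5,z]))
cv2.imwrite('pics/c2.png',np.hstack([cv2.imread('pics/w2.png')[:,60:460],cv2.imread('pics/s2.png')[:,112:]]))
E
```

```text
False [ 462.52638762 -227.25250333   38.6896458 ]
op 33.85465049776239
op 33.71491884374466 [ 0.01292181  0.36311316 -0.71385684]
[612.83859968 237.48620987 214.94877512] [ 20.2  27.4  89.4  -0.   63.2 103.7] 33.83755169695677 8.95
[261.69837482 161.79837542]
[261.6903206  166.68944275]
```

View pics/c2.png

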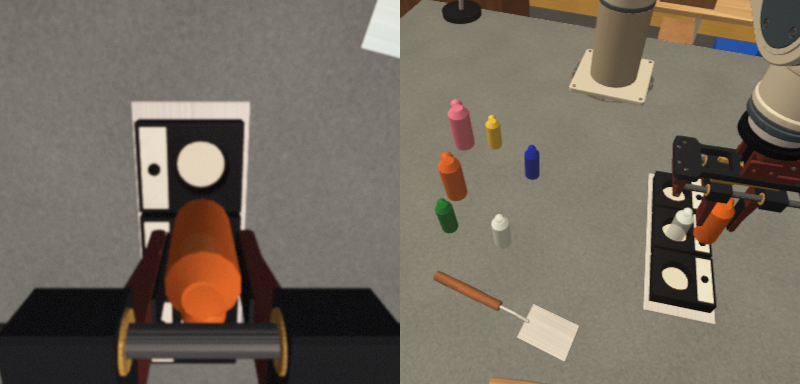

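Amber is held upright. Pocket one appears at wrist (260,163), predicted (262,163), and its strip has one stud. I'll set it down guarded.

```bash
python3 - <<'E'
from h import *
movel([612.7,238.5,70],speed=150); wait(.2); print(get_tool_pos(),get_contact_force())
print(movel([612.7,238.5,48.5],speed=25,f_stop=3), get_tool_pos(),get_contact_force())
wait(.2); move_gripper(45); wait(.3); print(get_opening(),get_contact_force(),get_tool_pos())
movel([612.7,238.5,215],speed=150); print(get_t())
d=snap('wrist','w3'); snap('scene','s3'); t=snap('top','t3')
for z in(14,36,109): print(proj(d,[612.7,238.5,z]),proj(t,[612.7,238.5,z]))
cv2.imwrite('pics/c3.png',np.hstack([cv2.imread('pics/w3.png')[:,60:460],cv2.resize(cv2.imread('pics/s3.png')[150:342,300:500],(400,384))]))
E
```

```text
[613.26401685 238.74514466  71.02266103] [-0.030518    0.32344024 -1.09387462]
True [612.46466406 238.77297165  51.78920317] [-0.73178688  1.41288426  2.28059818]
45.40679494638781 [ 0.09802932 -0.06185423 -0.60555203] [611.84566819 238.261277    51.41298749]
13.2083
[262.448049  160.7755443] [144.57189213 145.82190747]
[262.49262355 165.69839675] [141.81615595 143.58024341]
[262.68825736 187.30436546] [131.53901602 135.22026492]
```

View pics/c3.png

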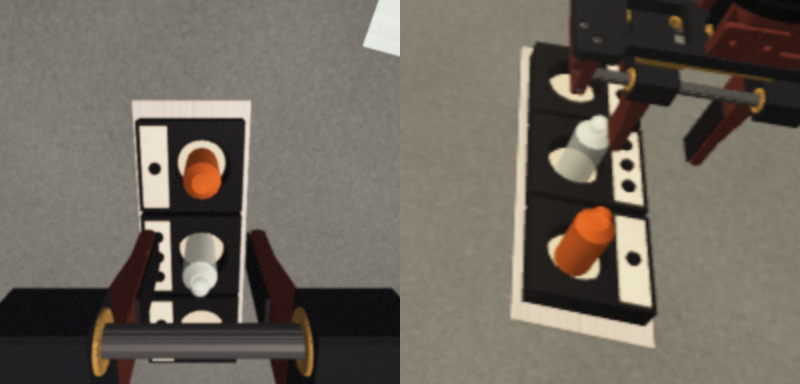

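Amber stands upright in pocket one, its stopper at crop (202,185), predicted (203,187). It touched down at TCP 51.8 mm, 13 mm above its table grasp height, matching the 14 mm floor. Now green.

```bash
python3 - <<'E'
from fit import *
t,s=load('t3'),load('s3')
import fit as F
op=proj
def up(d,P): return op(d,np.asarray(P,float)+[0,0,14])
F.proj=up
M=[]
for d,p in((t,[612,238,80]),(s,[612,238,50])):
    i=cv2.cvtColor(d['image'],cv2.COLOR_RGB2HSV).astype(int); M.append(comp((i[...,0]>=3)&(i[...,0]<=16)&(i[...,1]>150),np.round(op(d,p)).astype(int)))
print('amber placed',fit(flacon,[(t,M[0]),(s,M[1])],[612,238]))
go([634.7,-217.2,230],-20); move_gripper(62); wait(.2)
d=snap('wrist','w4'); print(get_tool_pos(),np.round(get_joint_pos(),1),get_t(), 'stopper pred',proj(d,[634.7,-217.2,86]))
i=d['image'].astype(int); m=((i[...,1]-i[...,0]>12)&(i[...,1]-i[...,2]>5)).astype(np.uint8)
F.proj=op
u,v=np.round(proj(d,[634.7,-217.2,60])).astype(int); print('wrist fit',fit(flacon,[(d,comp(m,(u,v)))],[634.7,-217.2]))
E
```

```text
amber placed (array([612.13576126, 239.43698883]), np.float64(0.9201766402185045))
[ 634.67031574 -217.24552798  229.99206491] [-19.9  27.7  86.8  -0.   65.5  50.1] 15.775 stopper pred [262.76828895 175.96797247]
wrist fit (array([ 633.17479425, -216.746011  ]), np.float64(0.9613301304695964))
```

```bash
python3 - <<'E'
from h import *
print(movel([634.2,-217,38],speed=150,f_stop=8), get_tool_pos())
move_gripper(20,f_grip=15); wait(.1); z0=get_tool_pos()[2]; print('op',get_opening(),z0)
movel([634.2,-217,225],speed=150); print('op',get_opening(),get_contact_force())
P=[414.7,216]
go([*P,225],-6.5); wait(.2); print(get_tool_pos(),np.round(get_joint_pos(),1),get_opening(),get_t())
d=snap('wrist','w5'); print(proj(d,[*P,14]),proj(d,[*P,36])); snap('scene','s5')
cv2.imwrite('pics/c5.png',np.hstack([cv2.imread('pics/w5.png')[:,60:460],cv2.imread('pics/s5.png')[:,112:]]))
E
```

```text
False [ 634.9658741  -217.27410152   39.06366553]
op 33.69164425574085 38.24761414036174
op 33.573737366644444 [ 0.65312179  0.04372594 -1.75801124]
[415.16567369 215.60606583 224.93857283] [ 26.   10.7 112.6  -0.   56.7 109.5] 33.507462199592396 21.225
[262.31020959 160.1784858 ] [262.33174523 164.83819024]
```

View pics/c5.png

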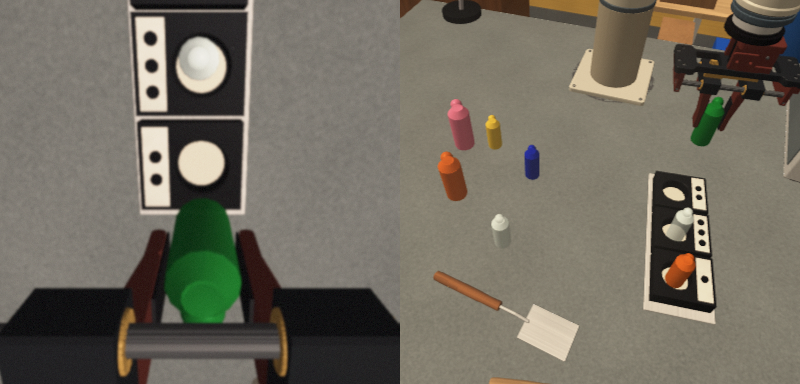

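Green is held upright. Pocket two, with two studs, is at wrist (261,163), matching the prediction. Amber still stands in pocket one. Setting green down.

```bash
python3 - <<'E'
from h import *
P=[414.7,216]
movel([*P,70],speed=150); wait(.2); print(get_tool_pos(),get_contact_force())
print(movel([*P,48.5],speed=25,f_stop=3), get_tool_pos(),get_contact_force())
wait(.2); move_gripper(45); wait(.3); print(get_opening(),get_contact_force(),get_tool_pos())
movel([*P,225],speed=150)
goto_joints([64.802, 24.242, 93.386, 0, 62.372, -1.089]); wait(.3); print(get_t(),get_contact_force())
s=snap('scene','s6'); t=snap('top','t6')
import fit as F
op=proj; t0,s0=load('top0'),load('scene0')
F.proj=lambda d,Q: op(d,np.asarray(Q,float)+[0,0,14])
def am(d): i=cv2.cvtColor(d['image'],cv2.COLOR_RGB2HSV).astype(int); return (i[...,0]>=3)&(i[...,0]<=16)&(i[...,1]>150)
def gr(d): i=d['image'].astype(int); return (i[...,1]-i[...,0]>12)&(i[...,1]-i[...,2]>5)
for n,f,x in(('amber',am,[612,238]),('green',gr,P)):
    print(n,F.fit(F.flacon,[(d,F.comp(f(d),np.round(op(d,[*x,z])).astype(int))) for d,z in((t,80),(s,50))],x))
for n,c in dict(blue=(443,-101,40),clear=(625,-96,40),cool=(513,227,90)).items():
    u,v=np.round(op(s,c)).astype(int); k=np.s_[v-25:v+25,u-25:u+25]; print(n,'pix diff',np.abs(s['image'][k].astype(int)-s0['image'][k]).mean())
a,b=cv2.imread('pics/s6.png'),cv2.imread('pics/t6.png')
cv2.imwrite('pics/c6.png',np.hstack([a[:,130:],b[60:,80:380][:, :], ][:1]+[cv2.resize(b[100:292,80:280],(400,384))]))
E
```

```text
[415.1710474  216.22074381  70.67994963] [ 1.01173771  0.11327165 -1.25584371]
True [414.52400094 216.01973747  51.81615936] [0.50323905 1.6691832  1.25160811]
44.87024837184543 [-0.39140426 -0.24746934 -0.11181599] [414.11023938 215.74626232  51.8884741 ]
27.5917 [ 0.10100463 -0.1950877  -0.33915255]
amber (array([612.30523514, 239.63397607]), np.float64(0.9198540143360637))
green (array([414.44199807, 216.58066498]), np.float64(0.9033172440611893))
blue pix diff 1.3638666666666666
clear pix diff 1.3066666666666666
cool pix diff 12.728533333333333
```

View pics/c6.png

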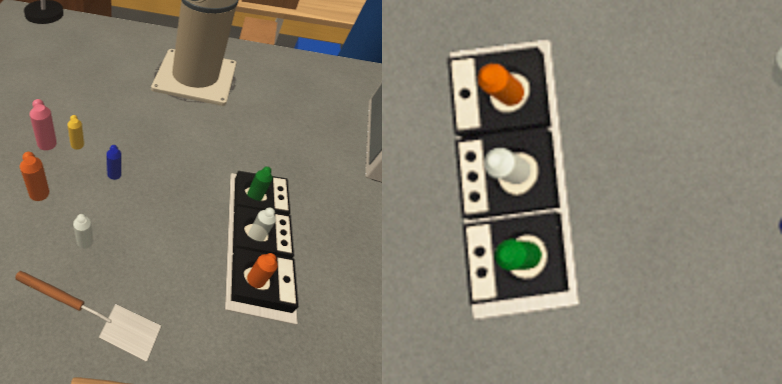

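Both flacons stand upright, amber in pocket one and green in pocket two. The cooling flacon's stopper is where it was, at about scene (397,212). Its larger pixel difference comes from amber and green now falling inside the comparison window.

```bash
python3 -c "
from plant import *
hand_in(); print(get_t())"
```

```text
the job is handed in; nothing more can be done
the job is handed in; nothing more can be done
```

I stood the small orange flacon (amber) in pocket one and then the green one in pocket two. Each was lowered until it touched the pocket floor, then released. I moved the arm back to its start pose and handed the job in at about 28 s of the 64 s allowed.

- **Placement:** in the last pictures amber is about 1 mm and green under 1 mm from the measured pocket centres. Both look upright. Each touched down about 13 mm above its grasp height on the table, against the 14 mm expected for the pocket floor.
- **Other flacons:** the areas around blue and clear match the first picture. The pixel comparison for the cooling flacon was higher (12.7 against about 1.3). I put this down to amber and green now standing inside the compared area, because its stopper is within about 2 pixels of where it started. I did not measure its position separately.
- **Disagreement along the way:** the first fit for green was poor because the colour mask was incomplete. I corrected it, and the scene, top and wrist cameras then agreed within about 2 mm before I grasped it.

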